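Index the test probe over the green control unit

ROBOT

A 6-joint arm with a two-finger parallel gripper is mounted at the origin on the work surface. World frame = base frame: x ahead of the robot, y to its left, z up, the work surface at z = 0. Lengths are in m, angles in rad, forces in N, time in s.
With the tool pointing down it reaches from about 0.35 to 0.975 m from the base axis. Payload 17.4 kg.
Tool frame: the origin (TCP) lies midway between the tips of the shut fingers; the grasp point (between the pads) lies 19 mm behind it; z points along the fingers, y is the line along which they close (so a half turn about z gives the same grasp; the last joint's range is limited). The gripper opens to 85 mm and grips with 20 to 120 N. Pads are 22 mm wide; open, the fingers measure 114 mm over their backs; the gripper's body (76 mm by 85 mm) begins 54 mm behind the grasp point. The pads swing forward as they close: fully open they stand 13 mm farther back than shut.
Start: joints at [-0.038, 0.116, 1.442, -0, 1.584, -0.038], TCP at [0.675, -0, 0.2] pointing down, gripper open.
Joint ranges: [-2.83, 2.83], [-0.83, 2.19], [0.07, 2.5], [-1.14, 4.28], [0.01, 3], [-2.97, 2.97]. Speed limits (rad/s): [1.89, 1.89, 2.22, 3.14, 3.14, 3.14].

INTERFACE

Orientations are given as a unit quaternion [x, y, z, w].
In Python, from rig import arm gives the robot as it stands.
- The arm moves only by the shell command python3 -m inch 'ROWS' [FORCE]. ROWS is a JSON object of lists of equal length, an entry for each row: "grip": the closure, from -1 (fully open) to 1 (shut); "linear": the shift along the tool's x, y, z in cm, a list of three; "twist": the turn about the tool's z in rad. A call has 1 to 5 rows; each row shifts and turns the commanded pose from where the row before left it, along the tool's axes as they then stand; what a row does not reach is not made up. A row lasts 1/10 s, in which the tool goes at most 50 mm and 8.59 degrees, less where a joint would pass 70% of its speed; a pose out of reach is approached as far as the arm can. A call is refused whole if a number of a shift passes 5 or a number of a turn 0.15, either way. A call with a gripper value outside its range is refused whole. The fingers move at their own pace and stop on an object; FORCE is the grip in N (left out, the last holds). Time passes only in rows, so rows that do not move let the fingers close. It gives the time, the measured TCP pose, the force, the opening and the grip force at its end, in the units of the state.
- arm.get_state(): the state, without advancing time (a new reading comes with each control period).
- arm.camera(name): name is "scene" or "side" or "wrist"; returns a dict with "pixels" (420x560x3 uint8, red, green, blue), "depth" (420x560 float32, m along the optical axis (not along the pixel's ray), 0 where there is no reading), "K" (3x3 intrinsics, pixels), "rvec" (rotation vector, rad) and "tvec" (3), from world to camera coordinates, as OpenCV has them. Camera axes: x right, y down, z forward; pixel columns grow to the right and rows downward; lengths in m; the calibration is good to about 2 mm. A picture is of the moment at which its call begins.
- arm.close_job(): hands the job in; it is judged then, once.
The state is a dict: "time_s": time; "q": joint angles; "dq": joint speeds; "joint_torque": joint torques, N m; "position": TCP position; "tool_rot": TCP orientation; "ft_force": force on the tool from outside, world axes, zero at the start; "moment": the same for the moment, N m; "grip_width": finger opening in m; "grip_force": force on a finger pad.
Only numpy, scipy, OpenCV 4.12 (cv2) and the standard library are available. Lean on these libraries where they do the work, as an engineer would, in place of code of your own. Each camera call takes 0.05 s, during which the arm holds its last target. There are 200 camera calls.

TASK

On the notched rail in front of the robot, lift the red release bar and, holding it up, slide the probe carriage along until the probe stands over the brass-lidded chip of the green circuit board, not the blue one. Then let go of the bar so that it drops fully into a notch there and the carriage is locked with the probe over that chip.

Things in the scene. Friction and masses are not known exactly. Their poses are not given: they have to be found in the camera images.
- bar_grip (a point): Centre of the red release bar on top of the grey carriage: 64 mm along its x, 14 mm along y, 20 mm high, on 2 steel stems over the carriage's flat top (40 mm below this point when down). y is the direction in which the carriage slides, x points across the rail away from the robot, z up. Pinch it from above, fingers closing along y; nothing is within 35 mm either side. It moves with the carriage.
- release_bar (a joint): Height of the bar above its locked position, m: 0 = fully down, pin in a notch, carriage locked; clear of the teeth from 0.018; upper stop 0.026. A spring presses it down with 4 N (low) to 6 N (high). Let go between two notches, the pin slides down the sloping teeth into the nearer one by itself, shifting the carriage by up to 15 mm. (Just midway it may stay on a tooth's tip.)
- carriage (a joint): Position of the carriage (0.4 kg, slides easily with the bar up) along the 440 mm aluminium rail, m: 0 = middle, range -0.15 to 0.15, growing along bar_grip's y (robot's left). Notches every 0.030, one at 0. An arm on it carries the upright blue test probe: its brass tip is 130 mm from the bar's centre along bar_grip's x, 36 mm above the table, and clears the boards.
- green_chip (a point): Centre of the top of the square brass-lidded chip (40 by 40 mm, top 21 mm above the table) in the middle of the green circuit board, in a black open housing of 110 by 130 mm fixed to the bench beyond the rail. A like unit with a blue board and the same brass-lidded chip lies by the other half of the rail; either may be on the left. z is up.
Mind the look-alikes: they are no part of the job. What is shaped like the part that bears green_chip but brown is not meant.

How it is judged:
By the outcome, as a careful person would: the job done as asked, in the order asked, and still so for the second after the job is handed in, with the robot touching nothing.
It also fails if it takes over 29 s, if anything falls off the work surface, if the arm or the gripper's body presses on something with over 40 N, if the wrist force passes 120 N, or if a joint passes its speed limit or range.

## Working session

There is one attempt and no reset: what is moved stays moved. The work goes in short steps, Python scripts to look and compute and a shell command to move; the robot and the scene stay as the last step left them, time stands still between calls to the robot, and variables do not carry over. Pictures are saved under pics/ and viewed, at most 10 in all, crops included, and the job is handed in when it is done.

```bash
mkdir -p pics; cat > h.py <<'E'
import numpy as np, cv2
from rig import arm
def shot(name,out):
    c=arm.camera(name); cv2.imwrite(f'pics/{out}.png',c['pixels'][...,::-1]); np.savez(f'pics/{out}.npz',**c); return c
def pt(c,u,v,r=1):
    u,v=int(round(u)),int(round(v))
    d=c['depth'][v-r:v+r+1,u-r:u+r+1]; d=np.median(d[d>0])
    p=np.linalg.inv(c['K'])@[u,v,1]*d
    R=cv2.Rodrigues(c['rvec'])[0]; return R.T@(p-np.ravel(c['tvec']))
E
python3 - <<'E'
from h import *
shot('scene','s1'); shot('side','d1')
s=arm.get_state(); print({k:np.round(s[k],3) for k in ('time_s','position','tool_rot','grip_width','ft_force')})
a=cv2.imread('pics/s1.png');b=cv2.imread('pics/d1.png')
E
```

```text
{'time_s': np.float64(0.1), 'position': array([ 0.675, -0.   ,  0.199]), 'tool_rot': array([ 0.707,  0.707, -0.   , -0.   ]), 'grip_width': np.float64(0.085), 'ft_force': array([0.07 , 0.091, 0.67 ])}
```

View pics/s1.png

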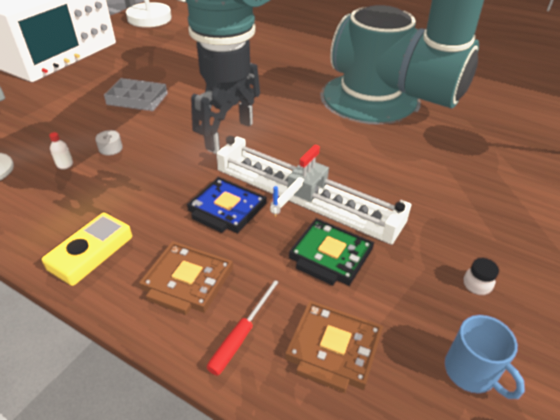

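View pics/d1.png

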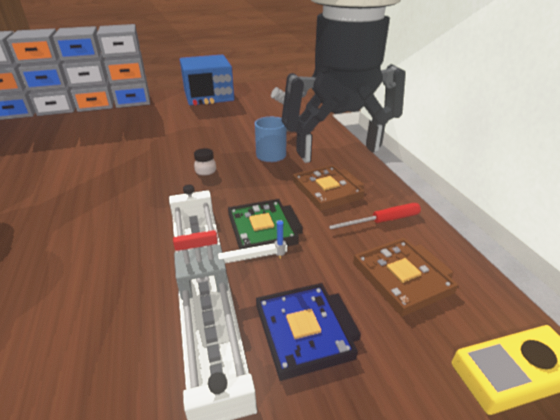

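The scene view shows the red bar at about (310,156) on the carriage, with the blue probe at (276,200). The chips are green board (333,247), blue board (228,200) and brown boards (187,272) and (335,340). The red screwdriver at (235,345) could be taken for the bar. In the side view the bar is at (195,240), the green chip at (262,222) and the probe at (281,240). I'll take the green board beside the rail and the red bar on the carriage, and check both in one crop.

```bash
python3 - <<'E'
from h import *
c=dict(np.load('pics/s1.npz')); d=dict(np.load('pics/d1.npz'))
for n,cc,L in (('scene',c,dict(green=(333,247),blue=(228,200),bar=(311,154),post1=(233,142),post2=(399,208))),('side',d,dict(green=(262,222),blue=(303,323),bar=(195,239),post1=(217,381),post2=(189,190)))):
    for k,(u,v) in L.items(): print(n,k,np.round(pt(cc,u,v),4))
# red pixel clouds near bar
for n,cc,(x0,y0,x1,y1) in (('scene',c,(290,135,330,175)),('side',d,(165,225,225,255))):
    P=cc['pixels'].astype(int); m=(P[...,0]>120)&(P[...,1]<70)&(P[...,2]<70)
    pts=np.array([pt(cc,u,v,0) for v in range(y0,y1) for u in range(x0,x1) if m[v,u] and cc['depth'][v,u]>0])
    z=pts[:,2]; top=pts[z>np.percentile(z,90)-.006]
    print(n,len(pts),np.percentile(pts,[3,50,97],axis=0).round(4).tolist(),'top',top.mean(0).round(4))
    r=cv2.minAreaRect(top[:,:2].astype(np.float32)*1000); print(r)
# brass of green/blue chip: centroid of top
for n,cc,L in (('scene',c,[(333,247),(228,200)]),('side',d,[(262,222),(303,323)])):
    P=cc['pixels'].astype(int); m=((P[...,0]>150)&(P[...,2]<P[...,0]-60)&(P[...,1]>P[...,0]*.6)).astype(np.uint8)
    _,lab=cv2.connectedComponents(m)
    for u,v in L:
        ys,xs=np.where(lab==lab[v,u]); p=np.array([pt(cc,x,y,0) for x,y in zip(xs,ys) if cc['depth'][y,x]>0]); p=p[abs(p[:,2]-np.median(p[:,2]))<.004]
        print(n,'chip',p.mean(0).round(4),cv2.minAreaRect(p[:,:2].astype(np.float32)*1000))
A=cv2.imread('pics/s1.png')[120:280,190:420];B=cv2.imread('pics/d1.png')[170:390,150:370]
A=cv2.resize(A,None,fx=1.9,fy=1.9,interpolation=3);B=cv2.resize(B,None,fx=1.5,fy=1.5,interpolation=3)
o=np.zeros((340,800,3),np.uint8);o[:A.shape[0],:A.shape[1]]=A;o[:B.shape[0],450:450+B.shape[1]]=B;cv2.imwrite('pics/c1.png',o)
E
```

```text
scene green [0.6127 0.1832 0.02  ]
scene blue [ 0.6096 -0.067   0.0208]
scene bar [0.4853 0.0602 0.1136]
scene post1 [ 0.4785 -0.1438  0.0639]
scene post2 [0.4962 0.2637 0.0702]
side green [0.611  0.1688 0.0215]
side blue [ 0.608  -0.0765  0.0207]
side bar [0.4801 0.0448 0.1115]
side post1 [ 0.4758 -0.1587  0.0718]
side post2 [0.4862 0.2481 0.0696]
scene 89 [[0.4585, 0.0501, 0.0991], [0.4984, 0.0601, 0.1068], [0.514, 0.0616, 0.1134]] top [0.4955 0.0585 0.11  ]
((486.63018798828125, 60.82331848144531), (10.381163597106934, 57.180904388427734), 78.51667022705078)
side 327 [[0.4511, 0.0424, 0.0987], [0.4787, 0.0443, 0.1057], [0.5076, 0.0459, 0.1128]] top [0.4787 0.0442 0.1096]
((479.1700134277344, 43.66413879394531), (4.379501819610596, 60.0811767578125), 88.06172943115234)
scene chip [0.6137 0.1805 0.0204] ((612.0015869140625, 180.29092407226562), (43.18744659423828, 44.532257080078125), 84.07568359375)
scene chip [ 0.6109 -0.0691  0.0201] ((609.1930541992188, -70.08840942382812), (41.279571533203125, 42.639442443847656), 89.45136260986328)
side chip [0.6107 0.174  0.0208] ((610.9760131835938, 176.37286376953125), (41.31065368652344, 40.13856887817383), 88.99100494384766)
side chip [ 0.6081 -0.0764  0.0208] ((608.5089111328125, -74.92268371582031), (39.68266677856445, 40.17692565917969), 0.10847432911396027)
```

View pics/c1.png

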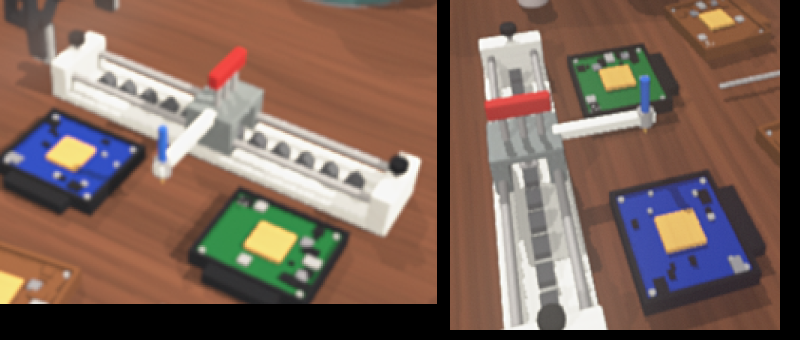

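The crop confirms the upright red bar on the grey carriage, at about (0.482, 0.052) and 0.10 high, with the green chip in the black housing at (0.611, 0.177). The rail is yawed about -2° and the carriage sits near 0, so the target notch should be +0.12. I'll turn the tool about 1.60 rad first.

```bash
python3 -m inch '{"grip":[-1,-1,-1,-1,-1],"linear":[[0,0,0],[0,0,0],[0,0,0],[0,0,0],[0,0,0]],"twist":[0.15,0.15,0.15,0.15,0.15]}'
python3 -m inch '{"grip":[-1,-1,-1,-1,-1],"linear":[[0,0,0],[0,0,0],[0,0,0],[0,0,0],[0,0,0]],"twist":[0.15,0.15,0.15,0.15,0.15]}'
python3 -m inch '{"grip":[-1,-1,-1,-1,-1],"linear":[[0,0,0],[-4,-1,0],[-4,-1,0],[-4,-1,0],[-4,-1,0]],"twist":[0.1,0,0,0,0]}'
python3 -m inch '{"grip":[-1,-1,-1],"linear":[[-3.5,-1,0],[0,0,0],[0,0,0]],"twist":[0,0,0]}'
python3 - <<'E'
from h import *
c=shot('wrist','w1'); s=arm.get_state(); print(s['time_s'],s['position'],cv2.Rodrigues(__import__('scipy.spatial.transform',fromlist=['x']).Rotation.from_quat(s['tool_rot']).as_rotvec())[0].round(3))
E
```

```text
time_s: 0.6
position: [0.6749, 0.0, 0.1992]
tool_rot: [0.918, 0.396, -0.0, -0.0]
ft_force: [0.1, -0.7, -0.4]
grip_width: 0.0858
grip_force: 0.0
time_s: 1.1
position: [0.6749, -0.0, 0.1992]
tool_rot: [0.999, 0.032, -0.0, -0.0]
ft_force: [-0.8, -0.1, -0.1]
grip_width: 0.0849
grip_force: 0.0
time_s: 1.6
position: [0.5146, 0.0449, 0.1991]
tool_rot: [1.0, -0.015, -0.0, 0.0]
ft_force: [0.6, 1.2, 0.1]
grip_width: 0.0855
grip_force: 0.0
time_s: 1.9
position: [0.4814, 0.0558, 0.2]
tool_rot: [1.0, -0.014, 0.001, -0.0]
ft_force: [0.2, -0.1, 0.5]
grip_width: 0.0855
grip_force: 0.0
1.95 [0.48190059 0.05557952 0.19980741] [[ 1.    -0.029  0.   ]
 [-0.029 -1.    -0.   ]
 [ 0.     0.    -1.   ]]
```

View pics/w1.png

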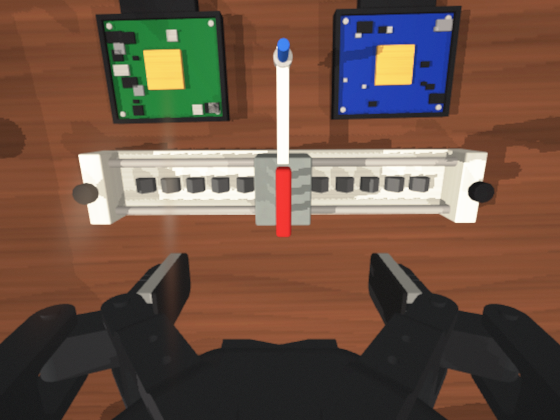

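The wrist view has robot-left at image left. The red bar is at (284,201), square with the fingers, the probe is at (284,50), the green chip at (164,70) and the blue chip at (395,65). Next I'll measure with depth.

```bash
python3 - <<'E'
from h import *
c=dict(np.load('pics/w1.npz'))
for k,u,v in [('bar near',284,232),('bar far',284,172),('bar mid',284,201),('green',164,70),('blue',395,65),('probe',284,46),('arm',282,110),('arm2',282,150),('railL',120,210),('railR',445,210),('carr L',260,215),('carr R',305,215),('endL',100,215),('endR',465,215)]:
    print(k,pt(c,u,v).round(4))
P=c['pixels'].astype(int); m=(P[...,0]>150)&(P[...,1]<60)&(P[...,2]<60); m[:150]=0;m[245:]=0
ys,xs=np.where(m); print(xs.min(),xs.max(),ys.min(),ys.max())
p=np.array([pt(c,x,y,0) for x,y in zip(xs,ys)]); p=p[p[:,2]>.104]; print(p.mean(0).round(4),cv2.minAreaRect(p[:,:2].astype(np.float32)*1000))
E
```

```text
bar near [0.4535 0.0517 0.1138]
bar far [0.5089 0.0504 0.1143]
bar mid [0.4829 0.051  0.1139]
green [0.6098 0.1769 0.0202]
blue [ 0.6077 -0.0737  0.0203]
probe [0.6085 0.048  0.1118]
arm [0.5626 0.0503 0.0649]
arm2 [0.524  0.0513 0.0653]
railL [0.4578 0.2425 0.0355]
railR [ 0.4471 -0.1382  0.0356]
carr L [0.4556 0.0767 0.0642]
carr R [0.4543 0.0282 0.0643]
endL [0.4561 0.2587 0.0488]
endR [ 0.4446 -0.1538  0.0491]
276 290 168 236
[0.4814 0.0515 0.1139] ((480.3067932128906, 51.60234451293945), (12.02363109588623, 62.11445236206055), 88.85408782958984)
  return _methods._mean(a, axis=axis, dtype=dtype,
  ret = ret.dtype.type(ret / rcount)
```

The bar centre is (0.4815, 0.0515, 0.104), which agrees with its being 40 mm above the carriage top at 0.064. The probe needs about 0.129 along the slide and the nearest notch is +0.12. Now I'll descend and grip.

```bash
python3 -m inch '{"grip":[-1,-1,-1,-1,-1],"linear":[[0,0.4,3],[0,0,4],[0,0,3],[0,0,1.5],[0,0,0]],"twist":[0,0,0,0,0]}' 50
python3 -m inch '{"grip":[1,1,1,1,1],"linear":[[0,0,0],[0,0,0],[0,0,0],[0,0,0],[0,0,0]],"twist":[0,0,0,0,0]}' 50
python3 -m inch '{"grip":[1,1,1,1,1],"linear":[[0,0,0],[0,0,0],[0,0,0],[0,0,0],[0,0,0]],"twist":[0,0,0,0,0]}'
```

```text
time_s: 2.45
position: [0.481, 0.0514, 0.0827]
tool_rot: [1.0, -0.015, -0.002, 0.0]
ft_force: [0.0, -0.2, -0.8]
grip_width: 0.0852
grip_force: 0.0
time_s: 2.95
position: [0.4816, 0.0517, 0.0852]
tool_rot: [1.0, -0.015, 0.0, -0.0]
ft_force: [0.3, 0.2, 0.3]
grip_width: 0.0122
grip_force: 0.0
time_s: 3.45
position: [0.4814, 0.0517, 0.0847]
tool_rot: [1.0, -0.015, -0.0, -0.0]
ft_force: [0.7, 0.2, 0.2]
grip_width: -0.0004
grip_force: 0.0
```

The fingers shut on nothing (width 0), so I'll look.

```bash
python3 - <<'E'
from h import *
shot('side','d2'); shot('scene','s2'); shot('wrist','w2')
A=cv2.imread('pics/d2.png')[60:340,120:400];B=cv2.imread('pics/s2.png')[60:260,190:430];C=cv2.imread('pics/w2.png')
o=np.zeros((600,800,3),np.uint8);o[:300,:300]=cv2.resize(A,(300,300));o[:300,320:680]=cv2.resize(B,(360,300));o[300:600,:400]=cv2.resize(C,(400,300));cv2.imwrite('pics/c2.png',o)
E
```

```text
(no output)
```

View pics/c2.png

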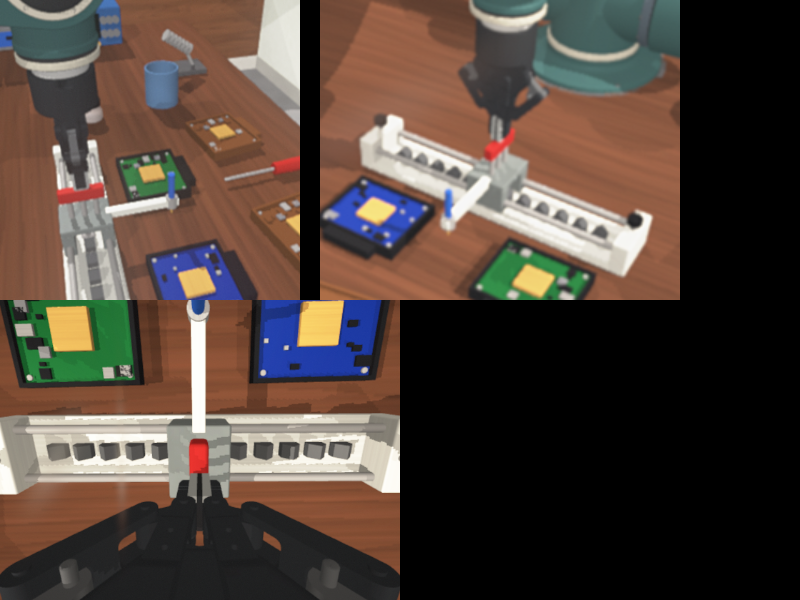

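The composite doesn't settle whether the bar (scene panel (497,145), wrist panel (199,455)) is between the pads. I'll enlarge it.

```bash
python3 - <<'E'
from h import *
A=cv2.imread('pics/d2.png')[180:280,150:250];B=cv2.imread('pics/s2.png')[110:190,270:350];C=cv2.imread('pics/w2.png')[170:330,200:360]
o=np.hstack([cv2.resize(x,(266,266),interpolation=2) for x in (A,B,C)]);cv2.imwrite('pics/c3.png',o)
E
```

```text
(no output)
```

View pics/c3.png

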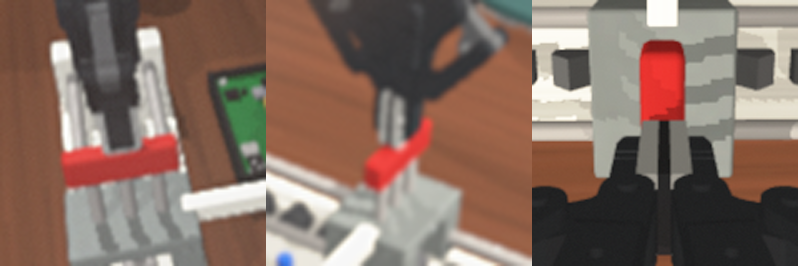

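The pads look closed just above the bar rather than round it. I'll measure the tips with depth.

```bash
python3 - <<'E'
from h import *
d=dict(np.load('pics/d2.npz'));s=dict(np.load('pics/s2.npz'));w=dict(np.load('pics/w2.npz'))
f=.376
for k,u,v in [('tip',120,135),('tip up',120,110),('bar',120,170)]: print('side',k,pt(d,150+u*f,180+v*f,0).round(4))
f=.3
for k,u,v in [('padL',384,120),('padL low',382,140),('padR',396,130),('bar',410,160)]: print('scene',k,pt(s,270+(u-266)*f,110+v*f,0).round(4))
f=.6
for k,u,v in [('pad',646,150),('padR',678,150),('padfar',655,128),('bar',662,90),('barfar',662,60)]: print('wrist',k,pt(w,200+(u-532)*f,170+v*f,0).round(4))
st=arm.get_state(); print(st['position'],st['q'],st['grip_width'],st['grip_force'],st['joint_torque'])
E
```

```text
side tip [0.482  0.0398 0.13  ]
side tip up [0.4842 0.0381 0.1488]
side bar [0.4788 0.0439 0.1029]
scene padL [0.491  0.0482 0.1324]
scene padL low [0.4935 0.0503 0.1198]
scene padR [0.4944 0.0593 0.1313]
scene bar [0.4757 0.0609 0.0976]
wrist pad [0.4923 0.0558 0.1398]
wrist padR [0.4919 0.0472 0.1394]
wrist padfar [0.4923 0.0535 0.1255]
wrist bar [0.5    0.0514 0.1142]
wrist barfar [0.5092 0.0511 0.1135]
[0.48141223 0.05166672 0.08467737] [ 5.42225027e-02 -2.56789136e-01  1.98269068e+00  6.31816125e-07
  1.41575565e+00  1.65421203e+00] 4.92623598097721e-05 0.0 [-3.28612798e-03 -3.93955958e+01 -6.11219358e+01 -1.34300367e-04
  5.43026727e-04 -3.67812481e-05]
```

All the cameras put the real fingertips at z ≈ 0.117, about 30 mm above the reported TCP height, while x and y agree. I'll trust the cameras: open, go down 3 cm in small steps watching the force, and close again.

```bash
python3 -m inch '{"grip":[-1,-1,-1,-1,-1],"linear":[[0,0,0],[0,0,0],[0,0,0],[0,0,0],[0,0,0]],"twist":[0,0,0,0,0]}'
python3 -m inch '{"grip":[-1,-1,-1],"linear":[[0,0,1],[0,0,0.5],[0,0,0]],"twist":[0,0,0]}'
python3 - <<'E'
from h import *
shot('side','d3');shot('wrist','w3')
A=cv2.imread('pics/d3.png')[120:300,110:290];C=cv2.imread('pics/w3.png')
o=np.hstack([cv2.resize(A,(400,400),interpolation=2),cv2.resize(C,(400,400))]);cv2.imwrite('pics/c4.png',o)
E
```

```text
time_s: 4.1
position: [0.4814, 0.0517, 0.0847]
tool_rot: [1.0, -0.015, 0.0, -0.0]
ft_force: [0.4, -0.6, 0.3]
grip_width: 0.0724
grip_force: 0.0
time_s: 4.4
position: [0.4808, 0.0516, 0.0684]
tool_rot: [1.0, -0.015, -0.001, 0.0]
ft_force: [0.5, -0.0, 0.7]
grip_width: 0.0856
grip_force: 0.0
```

View pics/c4.png

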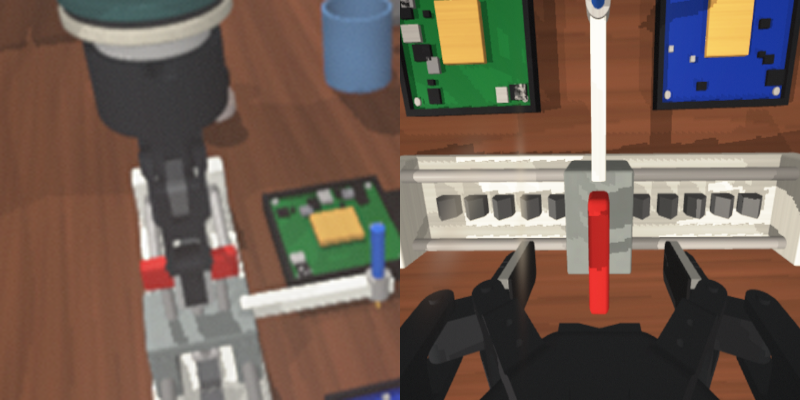

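Now the near finger hangs in front of the bar in the side panel, its tip at (195,300), and the bar is central between the pads in the wrist panel at (598,250). I'll measure the tip height.

```bash
python3 - <<'E'
from h import *
d=dict(np.load('pics/d3.npz'))
for v in (285,293,298,302,306): print(v,pt(d,110+195*.45,120+v*.45,0).round(4))
E
```

```text
285 [ 0.4816 -0.0055  0.1364]
293 [ 0.4807 -0.0025  0.1269]
298 [ 0.4803 -0.0044  0.125 ]
302 [ 0.4798 -0.0031  0.1204]
306 [0.4796 0.0472 0.0716]
```

The open tip is at z ≈ 0.119, so about 0.106 when shut. Another 2 cm puts the pads around the bar, with the carriage top still about 20 mm below them.

```bash
python3 -m inch '{"grip":[-1,-1,-1],"linear":[[0,0,1],[0,0,1],[0,0,0]],"twist":[0,0,0]}' 50
python3 -m inch '{"grip":[1,1,1,1,1],"linear":[[0,0,0],[0,0,0],[0,0,0],[0,0,0],[0,0,0]],"twist":[0,0,0,0,0]}' 50
python3 -m inch '{"grip":[1,1,1],"linear":[[0,0,0],[0,0,0],[0,0,0]],"twist":[0,0,0]}'
```

```text
time_s: 4.8
position: [0.4805, 0.0516, 0.0478]
tool_rot: [1.0, -0.015, -0.001, 0.0]
ft_force: [-0.3, -0.1, 0.5]
grip_width: 0.0856
grip_force: 0.0
time_s: 5.3
position: [0.4816, 0.0517, 0.0499]
tool_rot: [1.0, -0.015, 0.0, -0.0]
ft_force: [-0.9, -6.0, 9.9]
grip_width: 0.0133
grip_force: 52.7
time_s: 5.6
position: [0.4816, 0.0517, 0.05]
tool_rot: [1.0, -0.015, 0.0, -0.0]
ft_force: [-1.4, 1.3, 5.2]
grip_width: 0.0135
grip_force: 51.2
```

It's gripped, with width 13.5 mm and 51 N. Lifting 22 mm.

```bash
python3 -m inch '{"grip":[1,1,1,1,1],"linear":[[0,0,-0.6],[0,0,-0.6],[0,0,-0.6],[0,0,-0.4],[0,0,0]],"twist":[0,0,0,0,0]}' 
python3 - <<'E'
from h import *
w=shot('wrist','w4')
P=w['pixels'].astype(int); m=(P[...,0]>150)&(P[...,1]<60)&(P[...,2]<60); ys,xs=np.where(m); p=np.array([pt(w,x,y,0) for x,y in zip(xs,ys)]); print(np.median(p,0).round(4))
E
```

```text
time_s: 6.1
position: [0.4814, 0.0517, 0.0721]
tool_rot: [1.0, -0.015, 0.0, -0.0]
ft_force: [3.8, -0.1, -6.8]
grip_width: 0.0132
grip_force: 49.8
[nan nan nan]
  return _methods._mean(a, axis=axis, dtype=dtype,
  ret = ret.dtype.type(ret / rcount)
```

The force is -6.8 N in z, consistent with spring plus bar weight, so the bar is up. Now I'll slide 12 cm to the left (tool -y).

```bash
python3 -m inch '{"grip":[1,1,1,1,1],"linear":[[0,-0.5,0],[0,-1,0],[0,-1.5,0],[0,-1.5,0],[0,-1.5,0]],"twist":[0,0,0,0,0]}' 
python3 -m inch '{"grip":[1,1,1,1,1],"linear":[[0,-1.5,0],[0,-1.5,0],[0,-1.5,0],[0,-1,0],[0,-0.5,0]],"twist":[0,0,0,0,0]}' 
python3 -m inch '{"grip":[1,1,1],"linear":[[0,0,0],[0,0,0],[0,0,0]],"twist":[0,0,0]}' 
python3 - <<'E'
from h import *
w=shot('wrist','w5'); d=shot('side','d5')
A=cv2.imread('pics/d5.png')[100:380,140:400]
cv2.imwrite('pics/c5.png',np.hstack([cv2.resize(A,(370,400)),cv2.resize(cv2.imread('pics/w5.png'),(430,400))]))
E
```

```text
time_s: 6.65
position: [0.4829, 0.1129, 0.0714]
tool_rot: [1.0, -0.015, -0.0, 0.0]
ft_force: [2.8, -0.4, -6.2]
grip_width: 0.0136
grip_force: 49.7
time_s: 7.15
position: [0.4845, 0.1727, 0.0714]
tool_rot: [1.0, -0.014, -0.001, 0.0]
ft_force: [-5.1, -0.1, -6.3]
grip_width: 0.0134
grip_force: 49.8
time_s: 7.45
position: [0.4845, 0.1715, 0.0714]
tool_rot: [1.0, -0.015, -0.001, 0.0]
ft_force: [-6.4, 0.0, -6.8]
grip_width: 0.0135
grip_force: 49.8
```

View pics/c5.png

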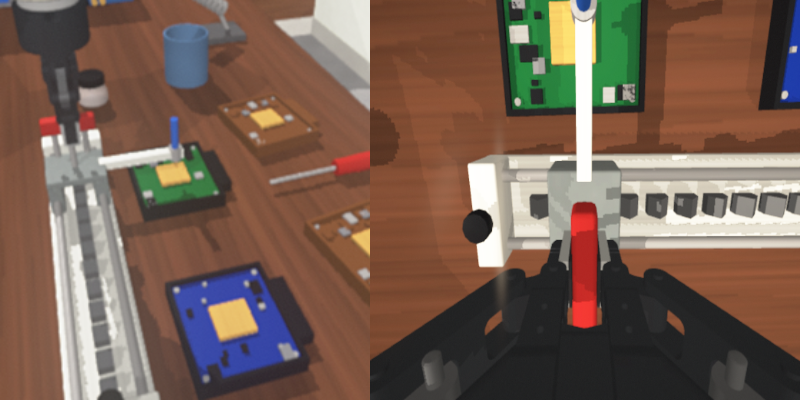

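The carriage has moved 0.12. In the wrist panel the probe at (583,8) stands over the green board's chip (centre (572,30)), about 9 mm short of centre. The next notch would overshoot by 21 mm, so this is the right one. I'll lower 12 mm into the notch, let go and withdraw upward.

```bash
python3 -m inch '{"grip":[1,1,1],"linear":[[0,0,0.6],[0,0,0.6],[0,0,0]],"twist":[0,0,0]}' 
python3 -m inch '{"grip":[-1,-1,-1,-1,-1],"linear":[[0,0,0],[0,0,0],[0,0,0],[0,0,0],[0,0,0]],"twist":[0,0,0,0,0]}' 
python3 -m inch '{"grip":[-1,-1,-1,-1,-1],"linear":[[0,0,0],[0,0,-2],[0,0,-4],[0,0,-4],[0,0,-4]],"twist":[0,0,0,0,0]}' 
python3 -m inch '{"grip":[-1,-1,-1],"linear":[[0,0,0],[0,0,0],[0,0,0]],"twist":[0,0,0]}' 
python3 - <<'E'
from h import *
w=shot('wrist','w6'); d=shot('side','d6')
A=cv2.imread('pics/d6.png')[140:300,140:300]
cv2.imwrite('pics/c6.png',np.hstack([cv2.resize(A,(400,400),interpolation=2),cv2.resize(cv2.imread('pics/w6.png'),(400,400))]))
P=w['pixels'].astype(int); m=(P[...,0]>150)&(P[...,1]<60)&(P[...,2]<60); ys,xs=np.where(m); p=np.array([pt(w,x,y,0) for x,y in zip(xs,ys)if w['depth'][y,x]>0]); print('bar',np.median(p,0).round(4),xs.mean(),ys.mean())
m=(P[...,0]>150)&(P[...,2]<P[...,0]-60)&(P[...,1]>P[...,0]*.6); ys,xs=np.where(m);p=np.array([pt(w,x,y,0) for x,y in zip(xs,ys)if w['depth'][y,x]>0]);p=p[(p[:,1]>.1)&(p[:,2]<.03)];print('chip',p.mean(0).round(4),len(p))
m=(P[...,2]>130)&(P[...,0]<70)&(P[...,1]<130); ys,xs=np.where(m);p=np.array([pt(w,x,y,0) for x,y in zip(xs,ys)if w['depth'][y,x]>0]);p=p[(p[:,1]>.1)&(p[:,2]>.03)];print('probe',p.mean(0).round(4) if len(p) else None,len(p))
E
```

```text
time_s: 7.85
position: [0.4845, 0.1713, 0.0589]
tool_rot: [1.0, -0.015, -0.001, 0.0]
ft_force: [-5.8, -0.4, -6.3]
grip_width: 0.0133
grip_force: 50.0
time_s: 8.35
position: [0.4851, 0.1717, 0.06]
tool_rot: [1.0, -0.015, 0.0, -0.0]
ft_force: [0.5, -0.2, 0.5]
grip_width: 0.0838
grip_force: 0.0
time_s: 8.85
position: [0.4847, 0.1716, 0.2013]
tool_rot: [1.0, -0.015, -0.0, -0.0]
ft_force: [1.4, -0.2, 0.1]
grip_width: 0.0854
grip_force: 0.0
time_s: 9.15
position: [0.4846, 0.1715, 0.1985]
tool_rot: [1.0, -0.015, -0.001, 0.0]
ft_force: [-0.1, 0.2, -0.8]
grip_width: 0.0855
grip_force: 0.0
bar [0.4826 0.1687 0.1137] 279.8871391076116 203.24146981627297
chip [0.5145 0.2444 0.0077] 2150
probe [0.6085 0.169  0.097 ] 110
```

View pics/c6.png

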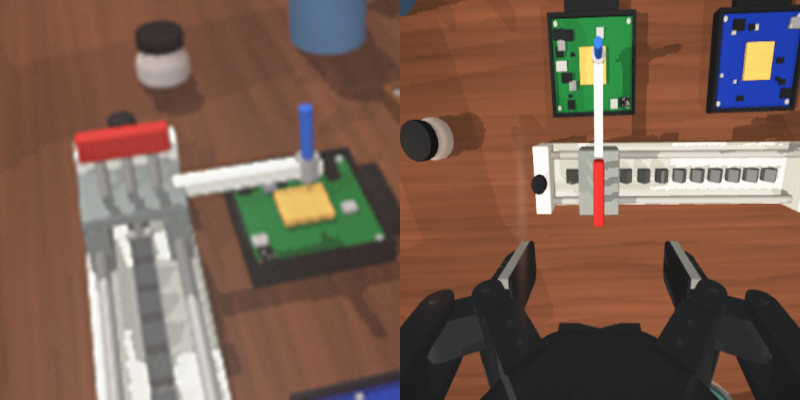

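The bar is fully down: its top is at 0.1137, against 0.1139 when locked at the start. The probe at (0.6085, 0.169) stands inside the 40 mm green chip centred at (0.610, 0.177), and the gripper is clear.

```bash
python3 -c "
from rig import arm
print(arm.close_job())"
```

```text
the job is handed in; nothing more can be done
None
```

The job is handed in at about 9 s: the carriage is locked at the +0.12 notch with the bar fully down and the probe over the green board's chip (about 8 mm off its centre, the nearest notch), and the robot is clear of everything.

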